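# Load the kiln shelf for a glaze firing

## Task

Load the kiln shelf for the glaze firing: carry the three glazed pots over from the ware board one by one and stand each upright in the middle of its own red drip disc, the biggest pot on the biggest disc, the middle one on the middle disc and the smallest on the smallest. Set them down, don't drop them. Leave the two grey unfired pots and the cone pack standing where they are, and don't shift the discs.

Things in the scene. Friction and masses are not known exactly. Their poses are not given: they have to be found in the camera images.
- pot_big: deep blue glazed tumbler, round, open at the top, no handle; 66 mm outer diameter with straight upright sides from 15 mm above its base to the rim, 60 mm tall, narrowing below to a 58 mm flat foot, wall 5 mm; loose, 40 to 250 g. Starts upright on the plywood ware board (280 x 290 mm, 12 mm thick) that lies on the table. Origin: centre of its underside; z up through the mouth.
- pot_mid: green glazed cup, round, open at the top, no handle; 53 mm outer diameter with straight upright sides from 12 mm above its base to the rim, 50 mm tall, narrowing below to a 44 mm flat foot, wall 5 mm; loose, 40 to 250 g. Starts upright on the plywood ware board (280 x 290 mm, 12 mm thick) that lies on the table. Origin: centre of its underside; z up through the mouth.
- pot_small: honey-amber glazed pinch pot, round, open at the top, no handle; 40 mm outer diameter with straight upright sides from 10 mm above its base to the rim, 42 mm tall, narrowing below to a 33 mm flat foot, wall 5 mm; loose, 40 to 250 g. Starts upright on the plywood ware board (280 x 290 mm, 12 mm thick) that lies on the table. Origin: centre of its underside; z up through the mouth.
- disc_big: largest drip disc: flat terracotta-red round plate, 94 mm diameter, 8 mm thick, lying loose on the kiln shelf. Origin: centre of its underside; its top face is 8 mm above; z up.
- disc_mid: middle drip disc: flat terracotta-red round plate, 80 mm diameter, 8 mm thick, lying loose on the kiln shelf. Origin: centre of its underside; its top face is 8 mm above; z up.
- disc_small: smallest drip disc: flat terracotta-red round plate, 66 mm diameter, 8 mm thick, lying loose on the kiln shelf. Origin: centre of its underside; its top face is 8 mm above; z up.
- raw_a: unfired dull-grey clay pot with pricked dots round its side, 62 mm diameter, 54 mm tall, open at the top; loose, among the glazed pots on the ware board. Origin: centre of its underside; z up.
- raw_b: unfired dull-grey clay pot with pricked dots round its side, 48 mm diameter, 46 mm tall, open at the top; loose, among the glazed pots on the ware board. Origin: centre of its underside; z up.
- cones: witness cone pack: grey clay bar 66 x 22 x 14 mm with three slim tan and whitish cones standing in a row along it, 52 mm tall in all; loose on the kiln shelf. Origin: centre of its underside; x along the bar.
- shelf: cream-white kiln shelf lying fast on the table, 280 mm (its x) by 290 mm (its y), 15 mm thick, with three fixed round buff posts 28 mm in diameter standing 76 mm above its top (tops 91 mm above the table), in its frame at x = 122, y = 120; x = 122, y = -120; x = -122, y = 0 mm. Origin: centre of its underside. It may lie left or right of the ware board.
Things that resemble listed ones, but are neither listed nor needed, are in the scene too. Leave any purple or yellow look-alike of the disc_small alone.

How it is judged:
At the end, for the whole second after the job is handed in: Each glazed pot stands at rest, upright (0.1 rad), on the disc of its size, centres within 12 mm; discs lie flat within 25 mm of where they began; both grey pots and the cone pack stand at rest, upright (0.1 rad), within 25 mm of where they began (horizontal distance between pot_big and disc_big below 0.012 m and z of pot_big in the frame of disc_big between 0.004 and 0.013 m and angle between each of pot_big, pot_mid, pot_small, raw_a, raw_b, cones's own z axis and vertical below 0.1 rad and linear speed of each of pot_big, disc_big, pot_mid, disc_mid, pot_small, disc_small, raw_a, raw_b, cones below 0.02 m/s and angular speed of each of pot_big, pot_mid, pot_small below 0.2 rad/s and distance of each of disc_big, disc_mid, disc_small, raw_a, raw_b, cones from where it was at the start of the episode below 0.025 m and angle between each of disc_big, disc_mid, disc_small's own z axis and vertical below 0.06 rad and horizontal distance between pot_mid and disc_mid below 0.012 m and z of pot_mid in the frame of disc_mid between 0.004 and 0.013 m and horizontal distance between pot_small and disc_small below 0.012 m and z of pot_small in the frame of disc_small between 0.004 and 0.013 m); the robot touches nothing.
It fails at once if a glazed pot is dropped or thrown (moving faster than 0.6 m/s with no finger on it) ((linear speed of pot_big above 0.6 m/s and contact force between the fingers and pot_big below 0.05 N) or (linear speed of pot_mid above 0.6 m/s and contact force between the fingers and pot_mid below 0.05 N) or (linear speed of pot_small above 0.6 m/s and contact force between the fingers and pot_small below 0.05 N)).
It fails at once if a grey pot or the cone pack is shoved or lifted more than 40 mm or knocked over ((distance of raw_a from where it was at the start of the episode above 0.04 m or angle between raw_a's own z axis and vertical above 0.5 rad) or (distance of raw_b from where it was at the start of the episode above 0.04 m or angle between raw_b's own z axis and vertical above 0.5 rad) or (distance of cones from where it was at the start of the episode above 0.04 m or angle between cones's own z axis and vertical above 0.5 rad)).
It also fails if it takes over 106 s, if anything falls off the work surface, if the arm or the gripper's body presses on something with over 40 N, if the wrist force passes 120 N, or if a joint passes its speed limit or range.

## Robot

A 6-joint arm with a two-finger parallel gripper is mounted at the origin on the work surface. World frame = base frame: x ahead of the robot, y to its left, z up, the work surface at z = 0. Lengths are in m, angles in rad, forces in N, time in s.
With the tool pointing down it reaches from about 0.25 to 0.775 m from the base axis. Payload 4 kg.
Tool frame: the origin (TCP) lies at the centre of the arm's flange, where the gripper is bolted on; the fingertips stand 199 mm ahead of it and the grasp point (between the pads) lies 180 mm ahead of it (robot.tcp_to_tips is the z of the fingertips in the tool frame, in m); z points along the fingers, y is the line along which they close (so a half turn about z gives the same grasp; the last joint's range is limited). The gripper opens to 94 mm and grips with 3 to 60 N. Pads are 16 mm wide; open, the fingers measure 119 mm over their backs; the gripper's body (75 mm by 177 mm) begins 78 mm behind the grasp point.
Start: joints at [-1.363, 0.087, 1.371, -0, 1.684, -0.103], TCP at [0.168, -0.524, 0.405] pointing down, gripper open.
Joint ranges: [-3.1, 3.1], [-0.76, 2.03], [0.27, 2.55], [-1.08, 4.22], [0.17, 2.65], [-2.57, 2.57]. Speed limits (rad/s): [2.79, 2.79, 3.14, 3.14, 3.14, 3.14].

## Interface

Orientations are given as [roll, pitch, yaw] about the fixed x, y, z axes, in that order (R = Rz(yaw) Ry(pitch) Rx(roll)).
In Python, from bench import robot gives the robot as it stands.
- The arm moves only by the tool play_rows, never from a script. Its arguments are lists of equal length, an entry for each row: "translation": the shift along the tool's x, y, z scaled (see below), a list of three; "twist": the turn, a rotation vector about the tool's x, y, z scaled (see below), a list of three; "gripper": the opening, from -1 (shut) to 1 (fully open). A call has 1 to 8 rows; each row shifts and turns the commanded pose from where the row before left it, along the tool's axes as they then stand; what a row does not reach is not made up. The controller multiplies each number of a shift by 0.04 m and each number of a turn by 0.1 rad. A row lasts 1/10 s, in which the tool goes at most 50 mm and 8.59 degrees, less where a joint would pass 70% of its speed; a pose out of reach is approached as far as the arm can. A call with a number of a shift or a turn outside -1 to 1 is refused whole. A call with a gripper value outside its range is refused whole. The fingers move at their own pace and stop on an object; the grip force is fixed at half the most. Time passes only in rows, so rows that do not move let the fingers close. It gives the time, the measured TCP pose, the force, the opening and the grip force at its end, in the units of the state.
- robot.get_obs(): the state, without advancing time (a new reading comes with each control period).
- robot.snapshot(name): name is "scene" or "side" or "wrist"; returns the picture (480x640x3 uint8, red, green, blue); there is no depth.
- robot.camera_model(name): a dict with "camera_matrix" (3x3 intrinsics, pixels), "rvec" (rotation vector, rad) and "tvec" (3), from world to camera coordinates, as OpenCV has them. Camera axes: x right, y down, z forward; pixel columns grow to the right and rows downward; lengths in m; the calibration is good to about 2 mm. A picture is of the moment at which its call begins: read the wrist's pose just before it. camera_model takes no time and is no camera call; for the wrist camera it gives the pose at the moment of the call.
- robot.close_job(): hands the job in; it is judged then, once.
Trained networks look in the newest picture that a camera, given by its name, has taken for a name from the list of things; names that differ only in an ending like _2 or _b are one class to them, and where a whole thing is asked for, a point or a joint stands for the part that bears it (a point fixed in the world has none). Each returns a list of dicts, best first, with "score" (0 to 1); they miss things now and then, are a little off and sometimes report something else, mostly with a low value. They report only what shows in the picture. A call takes as long as a camera call. They do not tell look-alikes from the thing itself.
- robot.recognise(name, camera): "centre" ([x, y, z] in m, in world coordinates, good to about 4 mm: the middle of the surface that is visible of it).
- robot.spot_point(name, camera): "centre" ([x, y, z] in m, in world coordinates, good to about 4 mm: a listed point, or the origin of a listed thing).
The state is a dict: "time": time; "joint_positions": joint angles; "qvel": joint speeds; "joint_torque": joint torques, N m; "tool_pos": TCP position; "ee_rot": TCP orientation; "wrist_force": force on the tool from outside, world axes, zero at the start; "wrist_torque": the same for the moment, N m; "width": finger opening in m; "finger_force": force on a finger pad.
Only numpy, scipy, OpenCV 4.12 (cv2) and the standard library are available. Lean on these libraries where they do the work, as an engineer would, in place of code of your own. Each camera call takes 0.05 s, during which the arm holds its last target. There are 200 camera calls.

## Working session

There is one attempt and no reset: what is moved stays moved. The work goes in short steps, Python scripts to look and compute and a tool call to move; the robot and the scene stay as the last step left them, time stands still between calls to the robot, and variables do not carry over. Pictures are saved under pics/ and viewed, at most 14 in all, crops included, and the job is handed in when it is done.

Besides the shell and the picture viewer there is one more tool, called after "Emit:" as name(argument=value, ...) on one line, values as JSON. play_rows: Moves the arm, as the interface text tells. Its arguments: {"type":"object","properties":{"translation":{"type":"array","items":{"type":"array","items":{"type":"number","minimum":-1,"maximum":1}}},"twist":{"type":"array","items":{"type":"array","items":{"type":"number","minimum":-1,"maximum":1}}},"gripper":{"type":"array","items":{"type":"number"}}},"required":["translation","twist","gripper"]}

```bash
mkdir -p pics; python3 - <<'E'
from bench import robot
import cv2,numpy as np
o=robot.get_obs();print(o['time'],o['tool_pos'],o['ee_rot'],o['width'])
for c in ("scene","side"):
    im=robot.snapshot(c);cv2.imwrite(f"pics/{c}0.png",im[:,:,::-1])
    m=robot.camera_model(c);R=cv2.Rodrigues(np.array(m['rvec']))[0];print(c,-R.T@np.array(m['tvec']).ravel())
    for n in ["pot_big","pot_mid","pot_small","disc_big","disc_mid","disc_small","raw_a","raw_b","cones","shelf"]:
        print(n,[(np.round(d['centre'],3).tolist(),round(d['score'],2)) for d in robot.spot_point(n,c)][:4])
E
```

```text
0.0 [ 0.16815703 -0.5235338   0.40349514] [-3.13934659e+00 -2.06541381e-04  3.10823205e-01] 0.09397725637193931
scene [ 0.81948257 -0.61087413  1.17434474]
pot_big [([0.623, -0.284, 0.012], 0.97)]
pot_mid [([0.619, -0.095, 0.015], 0.94)]
pot_small [([0.475, -0.068, 0.015], 0.86)]
disc_big [([0.488, 0.097, 0.017], 0.97)]
disc_mid [([0.604, 0.169, 0.016], 0.88)]
disc_small [([0.481, 0.401, 0.001], 0.79), ([0.333, 0.342, 0.0], 0.76), ([0.594, 0.29, 0.015], 0.71), ([0.498, 0.245, 0.013], 0.6)]
raw_a [([0.446, -0.272, 0.008], 0.98), ([0.54, -0.177, 0.012], 0.58)]
raw_b [([0.446, -0.272, 0.008], 0.98), ([0.54, -0.177, 0.012], 0.58)]
cones [([0.595, 0.291, 0.015], 0.88)]
shelf [([0.551, 0.171, -0.0], 0.79)]
side [-0.05591749  0.63895374  0.72399135]
pot_big [([0.622, -0.29, 0.015], 0.74)]
pot_mid [([0.623, -0.097, 0.012], 0.66)]
pot_small [([0.474, -0.066, 0.013], 0.94), ([0.451, -0.275, 0.009], 0.15)]
disc_big [([0.488, 0.093, 0.016], 0.81)]
disc_mid [([0.606, 0.166, 0.015], 0.83)]
disc_small [([0.338, 0.343, 0.0], 0.79), ([0.501, 0.244, 0.014], 0.71), ([0.486, 0.411, -0.002], 0.7)]
raw_a [([0.54, -0.181, 0.013], 0.78), ([0.451, -0.275, 0.009], 0.57)]
raw_b [([0.54, -0.181, 0.013], 0.78), ([0.451, -0.275, 0.009], 0.57)]
cones [([0.592, 0.29, 0.018], 0.57)]
shelf [([0.555, 0.17, -0.001], 0.93)]
```

View pics/scene0.png

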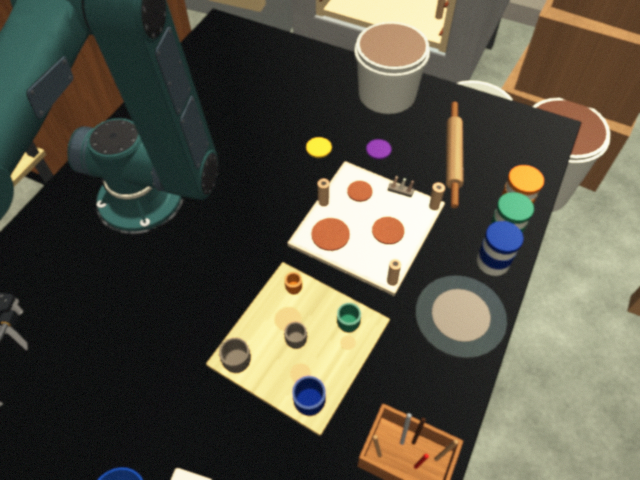

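View pics/side0.png

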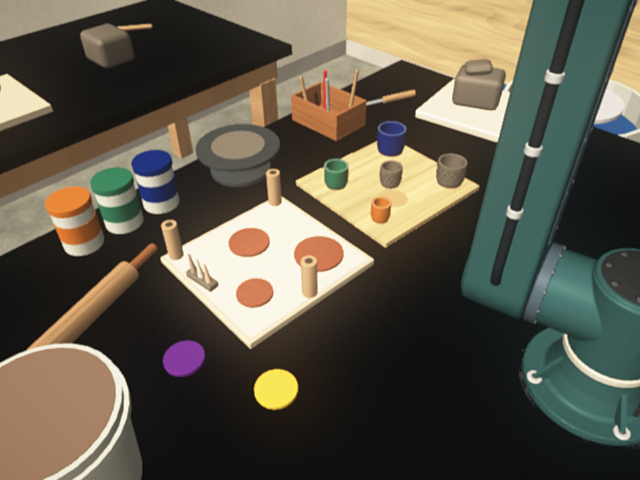

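The pictures agree with the networks: the ware board is at y<0, with the blue pot at px(309,395), green at (348,317), amber at (293,282) and the greys at (235,354) and (295,335). The shelf is at y>0, with the small red disc at (359,190). The yellow and purple look-alikes are off the shelf. I'll refine by colour.

```bash
cat > h.py <<'E'
from bench import robot
import cv2,numpy as np
from scipy.spatial.transform import Rotation as Rn
def ray(c,uv,z,m=None):
    m=m or robot.camera_model(c);R=cv2.Rodrigues(np.array(m['rvec'],float))[0];t=np.array(m['tvec'],float).ravel()
    C=-R.T@t;d=R.T@np.linalg.inv(np.array(m['camera_matrix']))@np.array([uv[0],uv[1],1.]);return (C+d*(z-C[2])/d[2])[:2]
def proj(c,P):
    m=robot.camera_model(c);return cv2.projectPoints(np.array(P,float).reshape(-1,3),np.array(m['rvec'],float),np.array(m['tvec'],float),np.array(m['camera_matrix'],float),None)[0].reshape(-1,2)
def go(x,y,z,w=None):
    "needed move (tool axes, units of 0.04 m), TCP target"
    o=robot.get_obs();R=Rn.from_euler('xyz',o['ee_rot']).as_matrix()
    d=R.T@(np.array([x,y,z])-o['tool_pos'])/0.04
    print('t',round(o['time'],1),'pos',np.round(o['tool_pos'],4),'rpy',np.round(o['ee_rot'],3),'w',round(o['width'],4),'F',np.round(o['finger_force'],1),'move',np.round(d,2))
E
python3 - <<'E'
from h import *
# poly of disc: contour backprojected to plane, circle fit
D={"big":(.488,.095),"mid":(.605,.168),"small":(.4995,.2445)}
for c in("scene","side"):
    im=cv2.imread(f"pics/{c}0.png");b,g,r=[im[:,:,i].astype(int) for i in range(3)]
    mk=((r-g>35)&(r>90)).astype(np.uint8)
    n,l,st,ce=cv2.connectedComponentsWithStats(mk)
    for k,p in D.items():
        uv=proj(c,[*p,.023])[0];i=l[int(round(uv[1])),int(round(uv[0]))]
        cs,_=cv2.findContours((l==i).astype(np.uint8),0,1);cn=max(cs,key=len).reshape(-1,2)
        W=np.array([ray(c,q,.023) for q in cn],np.float32)
        (x,y),rad=cv2.minEnclosingCircle(W);print(c,k,i,st[i,4],np.round([x,y,rad],4))
    # posts: shelf pose candidates
from itertools import product
s=np.array([.553,.1705])
for yaw in (0,np.pi): 
    P=[[s[0]+np.cos(yaw)*a-np.sin(yaw)*b,s[1]+np.sin(yaw)*a+np.cos(yaw)*b,.091] for a,b in((.122,.12),(.122,-.12),(-.122,0))]
    print(yaw,np.round(P,3).tolist(),np.round(proj("scene",P)).tolist())
for u in((324,180),(438,184),(395,262)): print(ray("scene",u,.091))
go(.621,-.096,.40)
E
```

```text
scene big 115 1002 [0.4883 0.0946 0.047 ]
scene mid 114 706 [0.6082 0.1637 0.0396]
scene small 108 422 [0.4987 0.2432 0.033 ]
side big 45 1581 [0.4669 0.1235 0.0809]
side mid 44 946 [0.606  0.1677 0.0422]
side small 51 864 [0.4977 0.2475 0.0348]
0 [[0.675, 0.29, 0.091], [0.675, 0.051, 0.091], [0.431, 0.17, 0.091]] [[437.0, 184.0], [399.0, 262.0], [322.0, 185.0]]
3.141592653589793 [[0.431, 0.051, 0.091], [0.431, 0.291, 0.091], [0.675, 0.17, 0.091]] [[299.0, 222.0], [343.0, 150.0], [419.0, 221.0]]
[0.42897576 0.18570443]
[0.67765085 0.29062467]
[0.66651329 0.04627675]
t 1.1 pos [ 0.1682 -0.5236  0.4047] rpy [3.141 0.    0.311] w 0.0937 F 0.0 move [14.05 -6.72  0.12]
```

Emit:
play_rows(translation=[[1,-0.48,0],[1,-0.48,0],[1,-0.48,0],[1,-0.48,0],[1,-0.48,0],[1,-0.48,0],[1,-0.48,0],[1,-0.48,0]], twist=[[0,0,0],[0,0,0],[0,0,0],[0,0,0],[0,0,0],[0,0,0],[0,0,0],[0,0,0]], gripper=[1,1,1,1,1,1,1,1])

```text
time: 1.9
tool_pos: [0.4269, -0.278, 0.4049]
ee_rot: [3.141, -0.0, 0.311]
wrist_force: [0.6, -0.9, -0.6]
width: 0.0938
finger_force: 0.0
```

Emit:
play_rows(translation=[[1,-0.48,0],[1,-0.48,0],[1,-0.48,0],[1,-0.48,0],[1,-0.48,0],[1,-0.48,0],[0,0,0],[0,0,0]], twist=[[0,0,0],[0,0,0],[0,0,0],[0,0,0],[0,0,0],[0,0,0],[0,0,0],[0,0,0]], gripper=[1,1,1,1,1,1,1,1])

```text
time: 2.7
tool_pos: [0.6196, -0.0958, 0.4039]
ee_rot: [-3.141, 0.002, 0.313]
wrist_force: [-0.5, -0.9, 0.8]
width: 0.094
finger_force: 0.0
```

```bash
python3 - <<'E'
from h import *
im=robot.snapshot("wrist");cv2.imwrite("pics/w1.png",im[:,:,::-1])
for n in ["pot_big","pot_mid","pot_small","raw_a"]:
    print(n,[(np.round(d['centre'],3).tolist(),round(d['score'],2)) for d in robot.spot_point(n,"wrist")][:3])
go(.621,-.096,.40)
E
```

```text
pot_big [([0.621, -0.288, 0.016], 0.75)]
pot_mid [([0.625, -0.095, 0.012], 0.96)]
pot_small [([0.473, -0.069, 0.012], 0.66)]
raw_a [([0.447, -0.273, 0.012], 0.78), ([0.536, -0.182, 0.01], 0.63)]
t 3.0 pos [ 0.6184 -0.0977  0.4052] rpy [ 3.141 -0.     0.309] w 0.0944 F 0.0 move [ 0.08 -0.02  0.13]
```

View pics/w1.png

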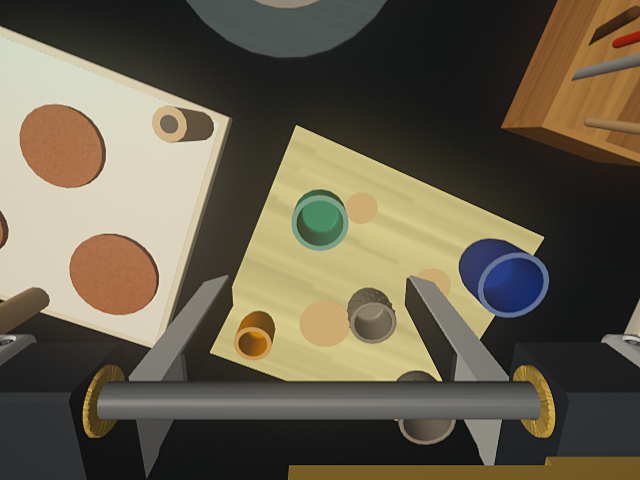

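Wrist view: green rim (320,222), blue rim (513,284), amber rim (254,343), discs mid (62,146) and big (114,274). I'll back-project these.

```bash
python3 - <<'E'
from h import *
for n,u,z in(("mid",(320,222),.062),("big",(513,284),.072),("small",(254,343),.054),("dmid",(62,146),.023),("dbig",(114,274),.023)): print(n,ray("wrist",u,z))
E
```

```text
mid [ 0.62322035 -0.09708879]
big [ 0.62362814 -0.28755973]
small [ 0.47653785 -0.07165582]
dmid [0.61035608 0.16243808]
dbig [0.49195616 0.09382405]
```

Emit:
play_rows(translation=[[0.12,0,0.7],[0,0,0.9],[0,0,0.9],[0,0,0.9],[0,0,0.7],[0,0,0.43],[0,0,0],[0,0,0]], twist=[[0,0,0],[0,0,0],[0,0,0],[0,0,0],[0,0,0],[0,0,0],[0,0,0],[0,0,0]], gripper=[1,1,1,1,1,1,1,1])

```text
time: 3.75
tool_pos: [0.6235, -0.0958, 0.2242]
ee_rot: [3.141, -0.0, 0.31]
wrist_force: [0.6, -0.4, -0.5]
width: 0.0942
finger_force: 0.0
```

Emit:
play_rows(translation=[[0,0,0],[0,0,0],[0,0,0],[0,0,0],[0,0,0],[0,0,0],[0,0,0],[0,0,0]], twist=[[0,0,0],[0,0,0],[0,0,0],[0,0,0],[0,0,0],[0,0,0],[0,0,0],[0,0,0]], gripper=[0.3,0.1,0,-0.1,-0.5,-1,-1,-1])

```text
time: 4.55
tool_pos: [0.6238, -0.095, 0.2236]
ee_rot: [3.141, -0.0, 0.311]
wrist_force: [-0.3, 0.1, 0.6]
width: 0.0519
finger_force: 29.9
```

Emit:
play_rows(translation=[[0,0,-0.4],[0,0,-0.8],[0,0,-0.9],[0,0,-0.6],[0.1,-0.4,0],[0.24,-0.9,0],[0.24,-0.9,0],[0.24,-0.9,0]], twist=[[0,0,0],[0,0,0],[0,0,0],[0,0,0],[0,0,0],[0,0,0],[0,0,0],[0,0,0]], gripper=[-1,-1,-1,-1,-1,-1,-1,-1])

```text
time: 5.35
tool_pos: [0.6162, 0.0353, 0.3296]
ee_rot: [-3.14, 0.003, 0.311]
wrist_force: [0.5, 1.0, -1.5]
width: 0.0519
finger_force: 29.9
```

Emit:
play_rows(translation=[[0.24,-0.9,0],[0.24,-0.9,0],[0.22,-0.9,0],[0.1,-0.52,0],[0,0,0],[0,0,0]], twist=[[0,0,0],[0,0,0],[0,0,0],[0,0,0],[0,0,0],[0,0,0]], gripper=[-1,-1,-1,-1,-1,-1])

```text
time: 5.95
tool_pos: [0.6074, 0.1664, 0.3299]
ee_rot: [3.141, 0.003, 0.313]
wrist_force: [0.7, -0.2, -1.1]
width: 0.0522
finger_force: 29.9
```

```bash
python3 - <<'E'
from h import *
go(.608,.1645,.236)
im=robot.snapshot("wrist");cv2.imwrite("pics/w2.png",im[:,:,::-1])
for n in ["disc_mid","disc_big","disc_small","pot_mid","cones"]:
    print(n,[(np.round(d['centre'],3).tolist(),round(d['score'],2)) for d in robot.spot_point(n,"wrist")][:3])
E
```

```text
t 6.0 pos [0.6074 0.1664 0.3299] rpy [3.141e+00 3.000e-03 3.130e-01] w 0.0522 F 29.9 move [0.01 0.05 2.35]
disc_mid [([0.61, 0.164, 0.015], 0.77), ([0.491, 0.097, 0.018], 0.71)]
disc_big [([0.488, 0.099, 0.018], 0.79)]
disc_small [([0.481, 0.405, -0.002], 0.62), ([0.499, 0.246, 0.019], 0.58)]
pot_mid [([0.606, 0.169, 0.117], 0.83)]
cones [([0.588, 0.288, 0.017], 0.92)]
```

View pics/w2.png

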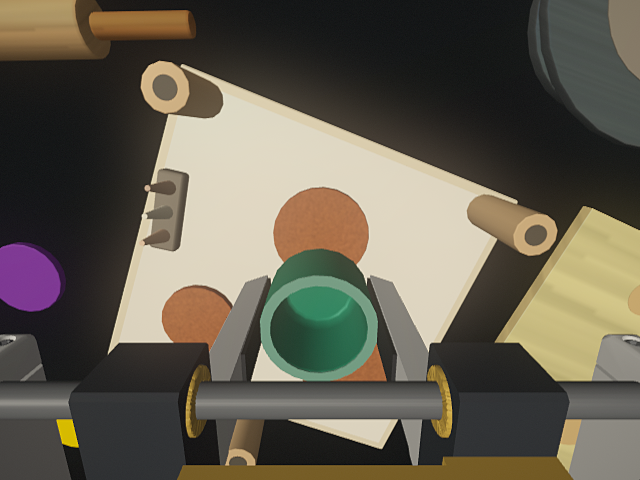

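Pot and disc are lined up: pot rim (319,328), mid disc centre (321.5,234), cones undisturbed at (165,210). I'll put numbers on it.

```bash
python3 - <<'E'
from h import *
print(ray("wrist",(321.5,234),.023),ray("wrist",(319.5,328),.168),ray("wrist",(199,315),.023))
o=robot.get_obs();print(o['tool_pos'])
E
```

```text
[0.6115172  0.16355338] [0.60777934 0.16458673] [0.50728137 0.24433232]
[0.6082901  0.16448198 0.33139999]
```

Emit:
play_rows(translation=[[0.03,0,0.4],[0,0,0.7],[0,0,0.6],[0,0,0.35],[0,0,0.2],[0,0,0.08],[0,0,0],[0,0,0]], twist=[[0,0,0],[0,0,0],[0,0,0],[0,0,0],[0,0,0],[0,0,0],[0,0,0],[0,0,0]], gripper=[-1,-1,-1,-1,-1,-1,-1,-1])

```text
time: 7.05
tool_pos: [0.6097, 0.1659, 0.2396]
ee_rot: [3.141, -0.002, 0.311]
wrist_force: [0.6, -0.1, -1.6]
width: 0.0521
finger_force: 29.9
```

```bash
python3 - <<'E'
from h import *
go(.609,.164,.2346);print(robot.get_obs()['wrist_force'])
E
```

```text
t 7.0 pos [0.6097 0.1659 0.2396] rpy [ 3.141e+00 -2.000e-03  3.110e-01] w 0.0521 F 29.9 move [-0.03  0.04  0.13]
[ 0.59690054 -0.11882342 -1.55757943]
```

Emit:
play_rows(translation=[[0,0.03,0.05],[0,0,0.04],[0,0,0.0],[0,0,0]], twist=[[0,0,0],[0,0,0],[0,0,0],[0,0,0]], gripper=[-1,-1,-1,-1])

```text
time: 7.45
tool_pos: [0.6096, 0.1647, 0.2347]
ee_rot: [3.142, -0.0, 0.311]
wrist_force: [0.5, 0.4, -1.2]
width: 0.0518
finger_force: 29.9
```

```bash
python3 - <<'E'
from h import *
go(.609,.164,.2346);print(robot.get_obs()['wrist_force'])
E
```

```text
t 7.5 pos [0.6096 0.1647 0.2347] rpy [ 3.142 -0.     0.311] w 0.0518 F 29.9 move [-0.02  0.01  0.  ]
[ 0.52535563  0.38068618 -1.22214945]
```

Emit:
play_rows(translation=[[0,0,0.03],[0,0,0]], twist=[[0,0,0],[0,0,0]], gripper=[-1,-1])

```text
time: 7.65
tool_pos: [0.6097, 0.1648, 0.2346]
ee_rot: [3.141, -0.001, 0.311]
wrist_force: [-2.3, 0.0, 4.2]
width: 0.0513
finger_force: 29.8
```

Emit:
play_rows(translation=[[0,0,0.02],[0,0,0]], twist=[[0,0,0],[0,0,0]], gripper=[-1,-1])

```text
time: 7.85
tool_pos: [0.6096, 0.1647, 0.2346]
ee_rot: [3.141, -0.001, 0.311]
wrist_force: [-2.9, -1.7, 7.0]
width: 0.0517
finger_force: 29.8
```

Emit:
play_rows(translation=[[0,0,-0.02],[0,0,0],[0,0,0],[0,0,-0.2],[0,0,-0.6],[0,0,-0.8],[0,0,-0.8],[0,0,0]], twist=[[0,0,0],[0,0,0],[0,0,0],[0,0,0],[0,0,0],[0,0,0],[0,0,0],[0,0,0]], gripper=[-0.2,0.3,0.6,0.6,0.6,0.6,0.6,0.6])

```text
time: 8.65
tool_pos: [0.6107, 0.165, 0.3363]
ee_rot: [3.14, -0.012, 0.311]
wrist_force: [0.0, 0.0, 0.2]
width: 0.0752
finger_force: 0.0
```

Emit:
play_rows(translation=[[-0.71,0.65,0],[-0.71,0.65,0],[-0.71,0.65,0],[-0.71,0.65,0],[-0.71,0.65,0],[-0.71,0.65,0],[-0.71,0.65,0],[0,0,0]], twist=[[0,0,0],[0,0,0],[0,0,0],[0,0,0],[0,0,0],[0,0,0],[0,0,0],[0,0,0]], gripper=[0.6,0.6,0.6,0.6,0.6,0.6,0.6,0.6])

```text
time: 9.45
tool_pos: [0.4742, -0.0721, 0.3286]
ee_rot: [3.141, 0.002, 0.306]
wrist_force: [0.6, 1.1, 0.3]
width: 0.0751
finger_force: 0.0
```

```bash
python3 - <<'E'
from h import *
im=robot.snapshot("wrist");cv2.imwrite("pics/w3.png",im[:,:,::-1])
go(.475,-.069,.223)
for c in("wrist","side","scene"):
  if c!="wrist": robot.snapshot(c)
  for n in ["pot_small","pot_mid","disc_mid"]:
    print(c,n,[(np.round(d['centre'],3).tolist(),round(d['score'],2)) for d in robot.spot_point(n,c)][:2])
E
```

```text
t 9.5 pos [ 0.4751 -0.0707  0.3287] rpy [-3.141e+00  1.000e-03  3.070e-01] w 0.0753 F 0.0 move [ 0.01 -0.04  2.64]
wrist pot_small [([0.471, -0.07, 0.013], 0.58), ([0.486, 0.1, 0.016], 0.53)]
wrist pot_mid []
wrist disc_mid []
side pot_small [([0.474, -0.068, 0.014], 0.64)]
side pot_mid [([0.608, 0.165, 0.024], 0.66), ([0.591, 0.289, 0.016], 0.2)]
side disc_mid [([0.605, 0.163, 0.013], 0.73), ([0.62, -0.286, 0.018], 0.21)]
scene pot_small [([0.479, -0.067, 0.011], 0.66)]
scene pot_mid [([0.604, 0.163, 0.025], 0.95), ([0.625, -0.285, 0.011], 0.26)]
scene disc_mid [([0.607, 0.168, 0.018], 0.55), ([0.488, 0.099, 0.013], 0.28)]
```

View pics/w3.png

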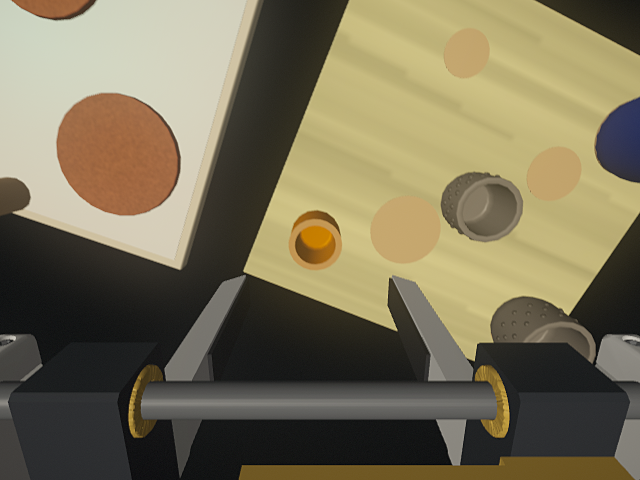

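Green is standing on its disc. The amber rim at (316,244) is centred between the fingers, so I'll descend and grip.

Emit:
play_rows(translation=[[0.02,-0.04,0.5],[0,0,0.8],[0,0,0.7],[0,0,0.4],[0,0,0.24],[0,0,0],[0,0,0]], twist=[[0,0,0],[0,0,0],[0,0,0],[0,0,0],[0,0,0],[0,0,0],[0,0,0]], gripper=[0.6,0.6,0.6,0.6,0.6,0.6,0.6])

```text
time: 10.75
tool_pos: [0.4767, -0.0677, 0.2247]
ee_rot: [3.141, -0.001, 0.311]
wrist_force: [0.2, 0.7, 1.1]
width: 0.0749
finger_force: 0.0
```

Emit:
play_rows(translation=[[0,0,0],[0,0,0],[0,0,0],[0,0,0],[0,0,0],[0,0,0],[0,0,0],[0,0,0]], twist=[[0,0,0],[0,0,0],[0,0,0],[0,0,0],[0,0,0],[0,0,0],[0,0,0],[0,0,0]], gripper=[0.2,0,-0.2,-0.4,-0.7,-1,-1,-1])

```text
time: 11.55
tool_pos: [0.4764, -0.0677, 0.2241]
ee_rot: [3.141, -0.0, 0.311]
wrist_force: [0.3, -0.5, 2.0]
width: 0.0392
finger_force: 30.0
```

```bash
python3 - <<'E'
from h import *
go(.499,.2445,.34)
E
```

```text
t 11.6 pos [ 0.4764 -0.0677  0.2241] rpy [ 3.141 -0.     0.311] w 0.0392 F 30.0 move [ 2.93 -7.26 -2.9 ]
```

Emit:
play_rows(translation=[[0,0,-0.4],[0,0,-0.8],[0,0,-0.9],[0,0,-0.7],[0.2,-0.4,0],[0.36,-0.9,0],[0.36,-0.9,0],[0.36,-0.9,0]], twist=[[0,0,0],[0,0,0],[0,0,0],[0,0,0],[0,0,0],[0,0,0],[0,0,0],[0,0,0]], gripper=[-1,-1,-1,-1,-1,-1,-1,-1])

```text
time: 12.35
tool_pos: [0.4869, 0.0673, 0.3354]
ee_rot: [-3.141, 0.001, 0.31]
wrist_force: [-0.1, -0.0, 0.3]
width: 0.0394
finger_force: 30.0
```

Emit:
play_rows(translation=[[0.36,-0.9,0],[0.36,-0.9,0],[0.36,-0.9,0],[0.36,-0.9,0],[0.2,-0.56,0],[0,0,0],[0,0,0]], twist=[[0,0,0],[0,0,0],[0,0,0],[0,0,0],[0,0,0],[0,0,0],[0,0,0]], gripper=[-1,-1,-1,-1,-1,-1,-1])

```text
time: 13.05
tool_pos: [0.4985, 0.2448, 0.3351]
ee_rot: [3.141, 0.002, 0.312]
wrist_force: [0.9, -1.8, -0.3]
width: 0.0389
finger_force: 30.0
```

```bash
python3 - <<'E'
from h import *
im=robot.snapshot("wrist");cv2.imwrite("pics/w4.png",im[:,:,::-1])
for n in ["disc_small","pot_small"]:
    print(n,[(np.round(d['centre'],3).tolist(),round(d['score'],2)) for d in robot.spot_point(n,"wrist")][:3])
go(.499,.2445,.2351);print(proj("wrist",[[.499,.2445,.023]]))
E
```

```text
disc_small [([0.333, 0.347, -0.0], 0.92), ([0.484, 0.405, 0.002], 0.65), ([0.499, 0.246, 0.016], 0.64)]
pot_small [([0.496, 0.243, 0.123], 0.91)]
t 13.2 pos [0.4987 0.2435 0.3356] rpy [3.141e+00 1.000e-03 3.090e-01] w 0.039 F 30.0 move [ 0.01 -0.02  2.51]
[[318.12040666 235.07194072]]
```

View pics/w4.png

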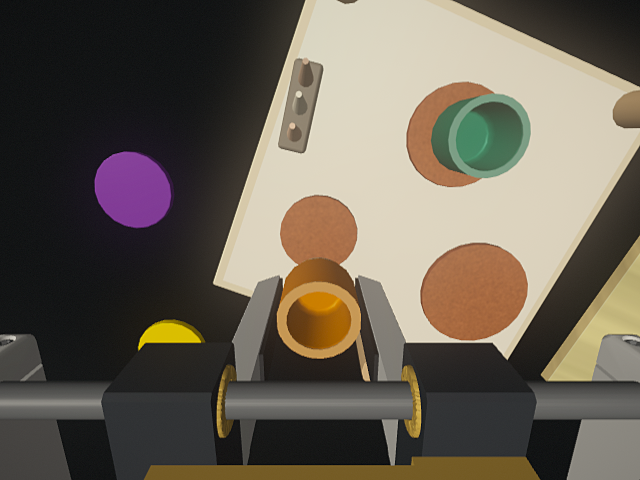

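Small disc at (319,233), matching the prediction of (318,235), with the pot above it. I'll set it down.

Emit:
play_rows(translation=[[0.02,-0.01,0.4],[0,0,0.7],[0,0,0.6],[0,0,0.4],[0,0,0.2],[0,0,0.1],[0,0,0.02],[0,0,0]], twist=[[0,0,0],[0,0,0],[0,0,0],[0,0,0],[0,0,0],[0,0,0],[0,0,0],[0,0,0]], gripper=[-1,-1,-1,-1,-1,-1,-1,-1])

```text
time: 14.0
tool_pos: [0.4997, 0.2451, 0.2401]
ee_rot: [3.142, -0.002, 0.31]
wrist_force: [-0.4, -1.2, -1.1]
width: 0.0392
finger_force: 30.0
```

Emit:
play_rows(translation=[[0,0,0.05],[0,0,0]], twist=[[0,0,0],[0,0,0]], gripper=[-1,-1])

```text
time: 14.2
tool_pos: [0.4994, 0.2453, 0.2376]
ee_rot: [3.142, -0.001, 0.311]
wrist_force: [0.6, -0.6, -0.2]
width: 0.0386
finger_force: 30.0
```

Emit:
play_rows(translation=[[0,0,0.04],[0,0,0],[0,0,0]], twist=[[0,0,0],[0,0,0],[0,0,0]], gripper=[-1,-1,-1])

```text
time: 14.5
tool_pos: [0.4993, 0.2453, 0.2354]
ee_rot: [3.142, 0.0, 0.311]
wrist_force: [-0.2, -0.1, 0.0]
width: 0.039
finger_force: 30.0
```

Emit:
play_rows(translation=[[0,0,0.03],[0,0,0],[0,0,0]], twist=[[0,0,0],[0,0,0],[0,0,0]], gripper=[-1,-1,-1])

```text
time: 14.8
tool_pos: [0.4994, 0.2453, 0.2351]
ee_rot: [3.142, -0.001, 0.311]
wrist_force: [-2.0, -0.0, 5.9]
width: 0.0391
finger_force: 30.0
```

Emit:
play_rows(translation=[[0,0,-0.02],[0,0,0],[0,0,0],[0,0,-0.2],[0,0,-0.6],[0,0,-0.8],[0,0,-0.9],[0,0,0]], twist=[[0,0,0],[0,0,0],[0,0,0],[0,0,0],[0,0,0],[0,0,0],[0,0,0],[0,0,0]], gripper=[-0.4,0.2,0.4,0.4,0.4,0.4,0.4,1])

```text
time: 15.6
tool_pos: [0.5005, 0.2457, 0.342]
ee_rot: [-3.141, -0.013, 0.311]
wrist_force: [0.9, 0.8, 1.6]
width: 0.0707
finger_force: 0.0
```

Emit:
play_rows(translation=[[-0.07,0.9,0],[-0.07,0.9,0],[-0.07,0.9,0],[-0.07,0.9,0],[-0.07,0.9,0],[-0.07,0.9,0],[-0.07,0.9,0],[-0.07,0.9,0]], twist=[[0,0,0],[0,0,0],[0,0,0],[0,0,0],[0,0,0],[0,0,0],[0,0,0],[0,0,0]], gripper=[1,1,1,1,1,1,1,1])

```text
time: 16.4
tool_pos: [0.5661, -0.0373, 0.3342]
ee_rot: [-3.141, 0.001, 0.311]
wrist_force: [0.9, 0.6, -0.3]
width: 0.0937
finger_force: 0.0
```

Emit:
play_rows(translation=[[-0.07,0.9,0],[-0.07,0.9,0],[-0.07,0.9,0],[-0.07,0.9,0],[-0.07,0.9,0],[-0.07,0.9,0],[-0.07,0.9,0],[0,0,0]], twist=[[0,0,0],[0,0,0],[0,0,0],[0,0,0],[0,0,0],[0,0,0],[0,0,0],[0,0,0]], gripper=[1,1,1,1,1,1,1,1])

```text
time: 17.2
tool_pos: [0.6243, -0.2861, 0.3328]
ee_rot: [3.141, 0.002, 0.306]
wrist_force: [-0.2, -0.2, 0.5]
width: 0.0941
finger_force: 0.0
```

```bash
python3 - <<'E'
from h import *
im=robot.snapshot("wrist");cv2.imwrite("pics/w5.png",im[:,:,::-1])
print([(np.round(d['centre'],3).tolist(),round(d['score'],2)) for d in robot.spot_point("pot_big","wrist")][:3])
go(.6235,-.2875,.228);print(proj("wrist",[[.6235,-.2875,.072]]))
E
```

```text
[([0.623, -0.29, 0.016], 0.57)]
t 17.3 pos [ 0.6243 -0.2823  0.3336] rpy [-3.14e+00  1.00e-03  3.09e-01] w 0.0939 F 0.0 move [-0.06  0.12  2.64]
[[326.84832307 258.27367021]]
```

View pics/w5.png

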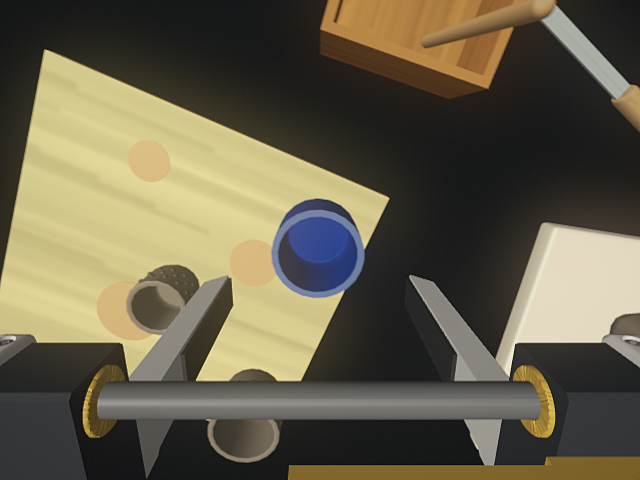

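The blue rim at (318,253) is midway between the fingers and the board neighbours are clear. I'll descend straight.

Emit:
play_rows(translation=[[0.02,0,0.5],[0,0,0.8],[0,0,0.7],[0,0,0.4],[0,0,0.24],[0,0,0],[0,0,0]], twist=[[0,0,0],[0,0,0],[0,0,0],[0,0,0],[0,0,0],[0,0,0],[0,0,0]], gripper=[1,1,1,1,1,1,1])

```text
time: 18.0
tool_pos: [0.6257, -0.2813, 0.231]
ee_rot: [3.14, -0.002, 0.311]
wrist_force: [-0.8, 0.0, 0.6]
width: 0.0938
finger_force: 0.0
```

Emit:
play_rows(translation=[[0,0,0],[0,0,0],[0,0,0],[0,0,0],[0,0,0],[0,0,0],[0,0,0],[0,0,0]], twist=[[0,0,0],[0,0,0],[0,0,0],[0,0,0],[0,0,0],[0,0,0],[0,0,0],[0,0,0]], gripper=[0.6,0.5,0.4,0.3,0,-1,-1,-1])

```text
time: 18.8
tool_pos: [0.6255, -0.282, 0.2305]
ee_rot: [3.139, -0.001, 0.311]
wrist_force: [1.7, -2.3, 4.1]
width: 0.0666
finger_force: 30.0
```

```bash
python3 - <<'E'
from h import *
go(.489,.0945,.34)
E
```

```text
t 18.8 pos [ 0.6255 -0.282   0.2305] rpy [ 3.139e+00 -1.000e-03  3.110e-01] w 0.0666 F 30.0 move [ -0.37 -10.    -2.76]
```

Emit:
play_rows(translation=[[0,0,-0.4],[0,0,-0.8],[0,0,-0.9],[0,0,-0.7],[-0.02,-0.5,0],[-0.04,-0.9,0],[-0.04,-0.9,0],[-0.04,-0.9,0]], twist=[[0,0,0],[0,0,0],[0,0,0],[0,0,0],[0,0,0],[0,0,0],[0,0,0],[0,0,0]], gripper=[-1,-1,-1,-1,-1,-1,-1,-1])

```text
time: 19.6
tool_pos: [0.5797, -0.1597, 0.3407]
ee_rot: [-3.138, 0.002, 0.311]
wrist_force: [0.4, 0.4, -1.4]
width: 0.0661
finger_force: 30.0
```

Emit:
play_rows(translation=[[-0.04,-0.9,0],[-0.04,-0.9,0],[-0.04,-0.9,0],[-0.04,-0.9,0],[-0.03,-0.9,0],[-0.02,-0.9,0],[-0.02,-0.9,0],[0,-0.5,0]], twist=[[0,0,0],[0,0,0],[0,0,0],[0,0,0],[0,0,0],[0,0,0],[0,0,0],[0,0,0]], gripper=[-1,-1,-1,-1,-1,-1,-1,-1])

```text
time: 20.4
tool_pos: [0.487, 0.0973, 0.341]
ee_rot: [-3.139, 0.003, 0.313]
wrist_force: [-0.4, -0.3, -0.9]
width: 0.0663
finger_force: 30.0
```

Emit:
play_rows(translation=[[0,0,0],[0,0,0]], twist=[[0,0,0],[0,0,0]], gripper=[-1,-1])

```text
time: 20.6
tool_pos: [0.4884, 0.0951, 0.3412]
ee_rot: [-3.142, 0.002, 0.312]
wrist_force: [-0.5, 0.3, -1.3]
width: 0.0665
finger_force: 30.0
```

```bash
python3 - <<'E'
from h import *
im=robot.snapshot("wrist");cv2.imwrite("pics/w6.png",im[:,:,::-1])
for n in ["disc_big","pot_big"]:
  print([(np.round(d['centre'],3).tolist(),round(d['score'],2)) for d in robot.spot_point(n,"wrist")][:3])
go(.489,.0945,.2415);print(proj("wrist",[[.489,.0945,.023]]))
E
```

```text
[([0.489, 0.1, 0.016], 0.81)]
[([0.485, 0.09, 0.124], 0.63)]
t 20.8 pos [0.489  0.094  0.3412] rpy [3.141e+00 1.000e-03 3.090e-01] w 0.0665 F 30.0 move [ 0.01 -0.01  2.49]
[[318.6662535  233.66000386]]
```

View pics/w6.png

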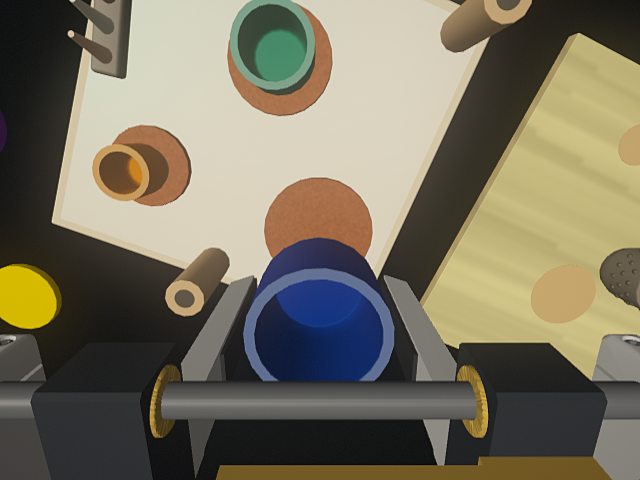

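Big disc centred at (318.5,231), matching the prediction. Green and amber stand on their discs, and the near post (185,298) is clear of the left finger. I'll lower.

Emit:
play_rows(translation=[[0,0,0.4],[0,0,0.7],[0,0,0.6],[0,0,0.4],[0,0,0.2],[0,0,0.1],[0,0,0.04],[0,0,0]], twist=[[0,0,0],[0,0,0],[0,0,0],[0,0,0],[0,0,0],[0,0,0],[0,0,0],[0,0,0]], gripper=[-1,-1,-1,-1,-1,-1,-1,-1])

```text
time: 21.55
tool_pos: [0.4892, 0.0946, 0.2446]
ee_rot: [3.141, -0.001, 0.31]
wrist_force: [-0.3, 0.2, -0.9]
width: 0.0665
finger_force: 30.0
```

Emit:
play_rows(translation=[[0,0,0.03],[0,0,0],[0,0,0]], twist=[[0,0,0],[0,0,0],[0,0,0]], gripper=[-1,-1,-1])

```text
time: 21.85
tool_pos: [0.4889, 0.0949, 0.2431]
ee_rot: [3.141, -0.001, 0.311]
wrist_force: [-0.1, 0.4, -1.8]
width: 0.0665
finger_force: 30.0
```

Emit:
play_rows(translation=[[0,0,0.03],[0,0,0],[0,0,0]], twist=[[0,0,0],[0,0,0],[0,0,0]], gripper=[-1,-1,-1])

```text
time: 22.15
tool_pos: [0.4888, 0.0949, 0.2415]
ee_rot: [3.141, -0.0, 0.311]
wrist_force: [0.3, -0.2, -0.5]
width: 0.0663
finger_force: 30.0
```

Emit:
play_rows(translation=[[0,0,0.03],[0,0,0],[0,0,0]], twist=[[0,0,0],[0,0,0],[0,0,0]], gripper=[-1,-1,-1])

```text
time: 22.45
tool_pos: [0.4889, 0.0949, 0.2415]
ee_rot: [3.141, -0.0, 0.311]
wrist_force: [-2.8, -0.3, 4.8]
width: 0.0664
finger_force: 30.0
```

Contact. I'll release, rise and back away toward the board for a clear view.

Emit:
play_rows(translation=[[0,0,-0.02],[0,0,0],[0,0,0],[0,0,-0.2],[0,0,-0.6],[0,0,-0.9],[0,0,-0.9],[0,0,-0.9]], twist=[[0,0,0],[0,0,0],[0,0,0],[0,0,0],[0,0,0],[0,0,0],[0,0,0],[0,0,0]], gripper=[0.45,0.6,0.75,0.75,0.75,0.75,0.75,0.75])

```text
time: 23.25
tool_pos: [0.4886, 0.0948, 0.3829]
ee_rot: [3.141, -0.0, 0.311]
wrist_force: [0.1, -0.3, -0.2]
width: 0.0819
finger_force: 0.0
```

Emit:
play_rows(translation=[[-0.4,0,-0.7],[-0.8,0,-0.3],[-0.9,0,0],[-0.8,0,0],[0,0,0],[0,0,0]], twist=[[0,0,0],[0,0,0],[0,0,0],[0,0,0],[0,0,0],[0,0,0]], gripper=[0.75,0.75,0.75,0.75,0.75,0.75])

```text
time: 23.85
tool_pos: [0.378, 0.0593, 0.4218]
ee_rot: [3.141, -0.002, 0.31]
wrist_force: [-1.1, 0.2, 0.2]
width: 0.0826
finger_force: 0.0
```

```bash
python3 - <<'E'
from h import *
for c in("wrist","scene","side"):
  im=robot.snapshot(c);cv2.imwrite(f"pics/{c}9.png",im[:,:,::-1])
  for n in ["pot_big","disc_big","pot_mid","disc_mid","pot_small","disc_small","raw_a","cones"]:
    print(c,n,[(np.round(d['centre'],3).tolist(),round(d['score'],2)) for d in robot.spot_point(n,c)][:4])
P=[[.489,.0945,.083],[.608,.165,.073],[.499,.245,.065],[.489,.0945,.023],[.608,.165,.023],[.499,.245,.023]]
print(np.round(proj("wrist",P)).tolist())
E
```

```text
wrist pot_big [([0.484, 0.089, 0.024], 0.94)]
wrist disc_big []
wrist pot_mid []
wrist disc_mid []
wrist pot_small [([0.494, 0.246, 0.02], 0.93)]
wrist disc_small [([0.482, 0.406, -0.0], 0.9), ([0.499, 0.247, 0.018], 0.81), ([0.337, 0.346, 0.002], 0.77)]
wrist raw_a [([0.538, -0.182, 0.01], 0.91)]
wrist cones []
scene pot_big [([0.486, 0.092, 0.022], 0.79)]
scene disc_big [([0.484, 0.096, 0.014], 0.63)]
scene pot_mid [([0.604, 0.162, 0.025], 0.71)]
scene disc_mid [([0.609, 0.169, 0.016], 0.75)]
scene pot_small [([0.499, 0.247, 0.022], 0.63), ([0.55, 0.172, 0.002], 0.62)]
scene disc_small [([0.482, 0.399, -0.0], 0.8), ([0.33, 0.343, 0.0], 0.76), ([0.495, 0.244, 0.01], 0.64)]
scene raw_a [([0.446, -0.271, 0.008], 0.79), ([0.593, 0.29, 0.014], 0.38), ([0.498, 0.246, 0.011], 0.25)]
scene cones [([0.592, 0.29, 0.018], 0.58)]
side pot_big [([0.485, 0.091, 0.027], 0.7)]
side disc_big [([0.489, 0.094, 0.016], 0.8)]
side pot_mid [([0.606, 0.167, 0.022], 0.85)]
side disc_mid [([0.608, 0.165, 0.016], 0.73)]
side pot_small [([0.497, 0.246, 0.024], 0.91)]
side disc_small [([0.338, 0.344, -0.001], 0.93), ([0.483, 0.412, -0.001], 0.76), ([0.501, 0.246, 0.016], 0.67)]
side raw_a [([0.537, -0.184, 0.012], 0.65), ([0.451, -0.28, 0.009], 0.56)]
side cones [([0.59, 0.292, 0.017], 0.76)]
[[320.0, 92.0], [279.0, -102.0], [150.0, 22.0], [320.0, 98.0], [285.0, -66.0], [170.0, 35.0]]
```

View pics/wrist9.png

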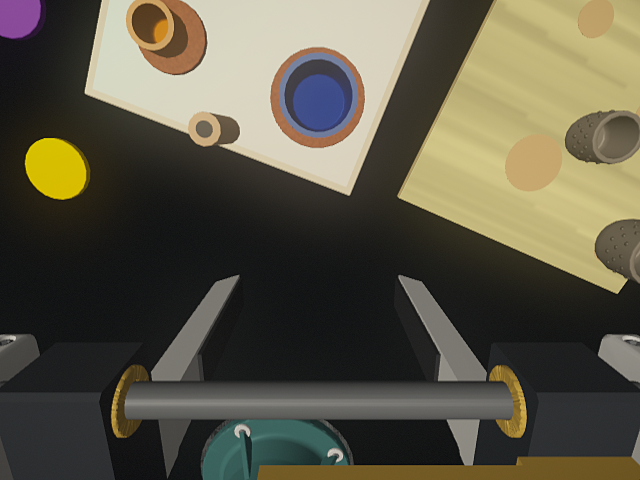

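View pics/side9.png

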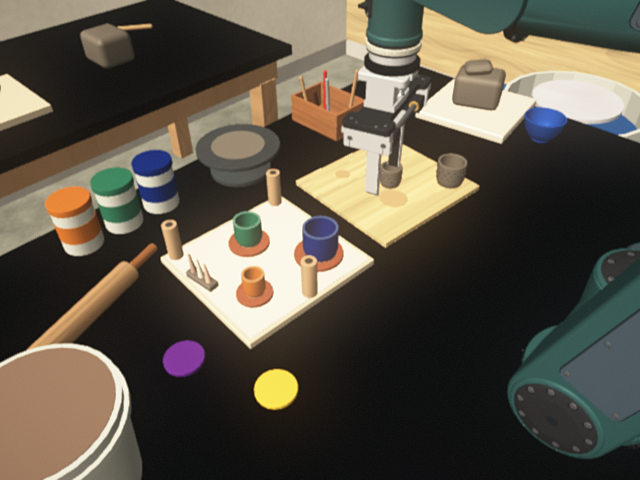

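All three pots stand upright near the middle of their discs, with offsets of about 2–5 mm. In the side view they are at px (320,240), (247,230) and (253,283). The grey pots and cones have not moved, and the gripper is free.

```bash
python3 -c "
from bench import robot
print(robot.close_job())"
```

```text
the job is handed in; nothing more can be done
None
```

I set all three glazed pots down upright on their matching discs, about 2–5 mm off centre by the cameras; the grey pots, cones and discs stayed put. I handed the job in at about 24 s, and no verdict came back.

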